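# Set the drilling depth on the potter's bench drill

## Robot

A 6-joint arm with a two-finger parallel gripper is mounted at the origin on the work surface. World frame = base frame: x ahead of the robot, y to its left, z up, the work surface at z = 0. Lengths are in m, angles in rad, forces in N, time in s.
With the tool pointing down it reaches from about 0.3 to 0.875 m from the base axis. Payload 4.2 kg.
Tool frame: the origin (TCP) lies at the very end of the fingers, on their centre line; the grasp point (between the pads) lies 19 mm behind it; z points along the fingers, y is the line along which they close (so a half turn about z gives the same grasp; the last joint's range is limited). The gripper opens to 85 mm and grips with 20 to 120 N. Pads are 22 mm wide; open, the fingers measure 114 mm over their backs; the gripper's body (76 mm by 85 mm) begins 54 mm behind the grasp point. The pads swing forward as they close: fully open they stand 13 mm farther back than shut.
Start: joints at [-1.123, 0.32, 1.565, -0, 1.257, -0.02], TCP at [0.259, -0.513, 0.231] pointing down, gripper open.
Joint ranges: [-3.11, 3.11], [-0.84, 2.01], [0.21, 2.61], [-1.34, 4.49], [0.05, 2.63], [-2.56, 2.56]. Speed limits (rad/s): [2.57, 2.57, 3.14, 3.14, 3.14, 3.14].

## Interface

Orientations are given as a unit quaternion [x, y, z, w].
In Python, from plant import manip gives the robot as it stands. The module is installed in compiled form; this text tells all that it offers.
- The arm moves only by the tool servo_tool, never from a script. Its arguments are lists of equal length, an entry for each row: "offset": the shift along the tool's x, y, z in m, a list of three; "twist": the turn about the tool's z in rad. A call has 1 to 20 rows; each row shifts and turns the commanded pose from where the row before left it, along the tool's axes as they then stand; what a row does not reach is not made up. A row lasts 1/10 s, in which the tool goes at most 50 mm and 8.59 degrees, less where a joint would pass 70% of its speed; a pose out of reach is approached as far as the arm can. A call with a gripper value outside its range is refused whole. "grip" is the opening in per cent of the stroke, from 0 (shut) to 100 (fully open), set as the call begins (left out, the last holds). The fingers move at their own pace and stop on an object; "newtons" is the grip in N (left out, the last holds). Time passes only in rows, so rows that do not move let the fingers close. It gives the time, the measured TCP pose, the force, the opening and the grip force at its end, in the units of the state.
- manip.state(): the state, without advancing time (a new reading comes with each control period).
- manip.snapshot(name): name is "scene" or "side" or "wrist"; returns the picture (384x512x3 uint8, blue, green, red); there is no depth.
- manip.get_calibration(name): a dict with "fx", "fy", "cx", "cy" (pixels), "rvec" (rotation vector, rad) and "tvec" (3), from world to camera coordinates, as OpenCV has them; the wrist camera has in their place "hand_eye" (4x4, takes a point from camera to tool coordinates, whose origin is the TCP and whose axes are the flange's). Camera axes: x right, y down, z forward; pixel columns grow to the right and rows downward; lengths in m; the calibration is good to about 2 mm. The wrist camera is an equidistant fisheye: a pixel r from the principal point sees the ray r / f radians off the axis. A picture is of the moment at which its call begins: read the wrist's pose just before it. get_calibration takes no time and is no camera call.
- manip.sign_off(): hands the job in; it is judged then, once.
The state is a dict: "time_s": time; "joint_positions": joint angles; "dq": joint speeds; "effort": joint torques, N m; "tool_pos": TCP position; "ee_rot": TCP orientation; "contact_force": force on the tool from outside, world axes, zero at the start; "ft_torque": the same for the moment, N m; "finger_gap": finger opening in m; "finger_force": force on a finger pad.
Only numpy, scipy, OpenCV 4.12 (cv2) and the standard library are available. Lean on these libraries where they do the work, as an engineer would, in place of code of your own. Each camera call takes 0.05 s, during which the arm holds its last target. There are 200 camera calls.

## Task

The belt of the small bench drill has just been moved, so its cover stands ajar: first press the cover down until its catch snaps and holds it fully shut. Then pull the feed lever forward by its ball knob until the depth pointer stands at the long 15 mm mark, and finish while still holding the lever there against its spring, so that I can lock the depth stop. Leave the two upturned pots beside the drill and the small tagine standing where they are.

Things in the scene. Friction and masses are not known exactly. Their poses are not given: they have to be found in the camera images.
- drill: Small bench drill press, switched off, bolted down; base plate 270 x 170 mm, 279 mm high with its cover shut. Origin: centre of the base's underside, on the bench; front (spindle, depth scale) towards its own -x, left +y, z up. Green head at z 184 to 240 mm, spindle at x = -60 mm, motor at x = 127 mm, belt cover on top, feed lever on the right (-y) side.
- belt_cover (a joint): Angle of the belt cover (rad): 0 fully shut, grows as it opens; ajar at 0.13 to 0.23 at the start. Stiff hinge: it stays where left (1 N down at the front edge moves it). Below 0.05 its nub rides over a spring ball catch under the front edge (about 5 N there); from about 0.02 it snaps down and is held shut.
- cover_front (a point): Middle of the upper front edge of the belt cover (green shallow box, 280 mm long, 92 wide, 30 deep, flat on top). Shut, it lies at x = -115, y = 0, z = 279 mm of the drill. It swings about a hinge across the back of the drill, along its y at x = 165, z = 249 mm.
- feed_lever: Feed lever, a steel rod 8.4 mm thick with a black ball knob. Origin on its axle, which runs along the drill's y, at x = -40, y = -60, z = 205 mm of the drill; its axes are parallel to the drill's at rest. It rests leaning 0.45 rad back from upright (to +x), is pulled over to the front (-x), turns at most 1.65 rad. A spring pulls it back: 4 N at the knob at rest, 9 N at the 15 mm mark.
- lever_knob (a point): Centre of the ball knob, 34 mm across, on the lever's end, 120 mm from the axle (seen along it). At rest at x = 12, y = -90, z = 313 mm of the drill; with the pointer at the 15 mm mark at x = -103, y = -90, z = 307 mm. Its path is an arc about the axle.
- quill (a joint): How far the spindle and depth pointer have come down (m): 0 at rest, 0.015 with the pointer at the 15 mm mark. It moves 15 mm per radian of the feed lever, so 1.0 rad from rest brings it to the mark. Nothing stops it there; the end of its travel is 0.025.
- depth_mark (a point): The long, thick 15 mm mark on the aluminium depth scale on the front of the drill's head, at x = -106, y = 2, z = 213 mm of the drill; the scale has marks every 5 mm, 0 at the top. The small black pointer on the upright depth rod moves down along it with the spindle.
- pot_a: Terracotta pot standing upside down on the bench to the left of the drill, 104 mm across, 94 mm high. Origin: centre of its underside (the rim). To be left alone.
- pot_b: Terracotta pot like pot_a, to the right of the drill. Origin: centre of its underside. To be left alone.
- tagine: Small terracotta tagine with a tall conical lid, 124 mm across, 122 mm high, on the right side of the bench. Origin: centre of its underside. To be left alone.

How it is judged:
By the outcome, as a careful person would: the job done as asked, in the order asked, and still so for the second after the job is handed in, while the arm keeps its last pose, push and grip.
It also fails if it takes over 48 s, if anything falls off the work surface, if the arm or the gripper's body presses on something with over 40 N, if the wrist force passes 120 N, or if a joint passes its speed limit or range.

## Working session

There is one attempt and no reset: what is moved stays moved. The work goes in short steps, Python scripts to look and compute and a tool call to move; the robot and the scene stay as the last step left them, time stands still between calls to the robot, and variables do not carry over. Pictures are saved under pics/ and viewed, at most 10 in all, crops included, and the job is handed in when it is done.

Besides the shell and the picture viewer there is one more tool, called after "Emit:" as name(argument=value, ...), one argument or row to a line, values as JSON. servo_tool: Moves the arm, as the interface text tells. Its arguments: {"type":"object","properties":{"offset":{"type":"array"},"twist":{"type":"array"},"grip":{"type":"number"},"newtons":{"type":"number"}},"required":["offset","twist"]}

```bash
mkdir -p pics; python3 - <<'E'
from plant import manip
import cv2
for n in("scene","side"):
    cv2.imwrite(f"pics/{n}0.png",manip.snapshot(n)); print(n,manip.get_calibration(n))
print(manip.get_calibration("wrist")); print(manip.state())
E
```

```text
scene {'fx': 412.5901573058766, 'fy': 412.5901573058766, 'cx': 254.46086538829752, 'cy': 190.23793874466855, 'rvec': array([ 2.01186591,  1.42688891, -0.56256065]), 'tvec': array([-0.11183319, -0.31729394,  1.93562423])}
side {'fx': 460.31303147834734, 'fy': 460.31303147834734, 'cx': 257.13518239268063, 'cy': 181.0683730903509, 'rvec': array([ 2.13237515, -0.21587364,  0.09651434]), 'tvec': array([-0.62800229,  0.1718332 ,  1.30160265])}
{'fx': 297.3186396354542, 'fy': 297.3186396354542, 'cx': 256.7171248090277, 'cy': 195.5226814234581, 'hand_eye': array([[ 1.62499360e-04, -9.59658451e-01, -2.81168333e-01,
         7.09106618e-02],
       [ 9.99999832e-01, -4.99220534e-07,  5.79647119e-04,
        -2.55178444e-04],
       [-5.56403622e-04, -2.81168380e-01,  9.59658290e-01,
        -1.42391173e-01],
       [ 0.00000000e+00,  0.00000000e+00,  0.00000000e+00,
         1.00000000e+00]])}
{'time_s': 0.1, 'joint_positions': array([-1.12301067e+00,  3.20239890e-01,  1.56553897e+00, -3.03449310e-05,
        1.25741309e+00, -2.00189917e-02]), 'dq': array([ 0.00186338, -0.00225711, -0.00227257,  0.00142095, -0.00017988,
        0.00092454]), 'effort': array([-2.38275243e-04, -4.16408980e+01, -2.34704483e+01, -9.97644906e-05,
        4.85524753e-03, -1.05454563e-05]), 'tool_pos': array([ 0.25908373, -0.51285091,  0.2305665 ]), 'ee_rot': array([ 9.72767943e-01,  2.31779829e-01, -1.83831539e-04, -7.78365429e-04]), 'contact_force': array([-1.16306318, -0.38269107,  0.62125481]), 'ft_torque': array([-0.00856423,  0.00142106, -0.00769844]), 'finger_force': 0.0, 'finger_gap': 0.08546919135633542}
```

View pics/scene0.png

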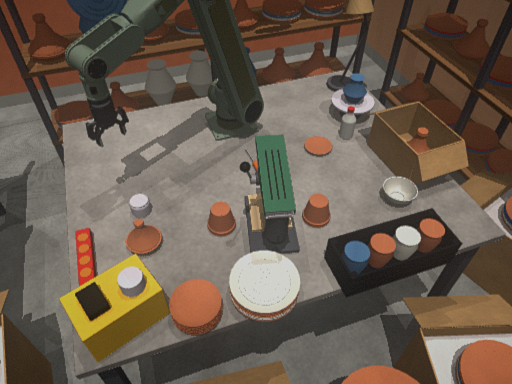

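View pics/side0.png

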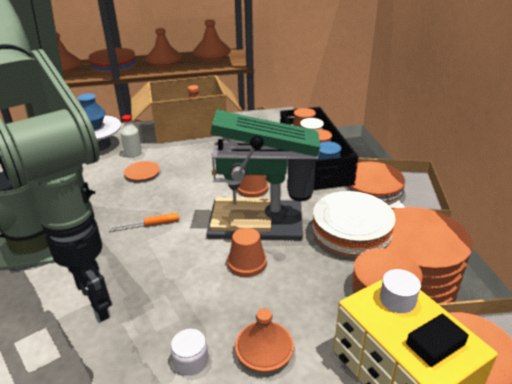

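The scene view shows the drill near (272,200), with its front towards the robot. The side view shows it near (260,180), with the cover ajar and the knob near (257,143). I'll zoom both for accurate pixels.

```bash
python3 - <<'E'
import cv2,numpy as np
a=cv2.imread("pics/scene0.png")[125:265,190:340]; b=cv2.imread("pics/side0.png")[100:250,190:345]
a=cv2.resize(a,None,fx=2.6667*1.5,fy=4,interpolation=cv2.INTER_CUBIC)[:560,:]
a=cv2.resize(a,(390,364)); b=cv2.resize(b,(403,390))
cv2.imwrite("pics/z_scene.png",cv2.resize(cv2.imread("pics/scene0.png")[125:265,190:340],None,fx=4,fy=4,interpolation=cv2.INTER_CUBIC))
cv2.imwrite("pics/z_side.png",cv2.resize(cv2.imread("pics/side0.png")[100:250,190:345],None,fx=4,fy=4,interpolation=cv2.INTER_CUBIC))
E
```

```text
(no output)
```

View pics/z_scene.png

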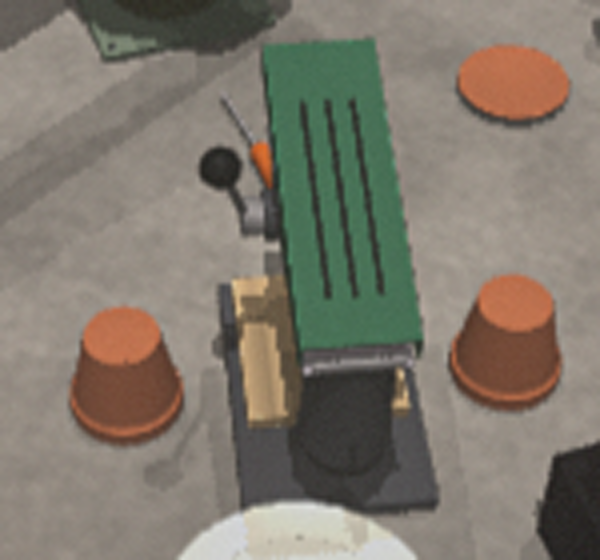

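View pics/z_side.png

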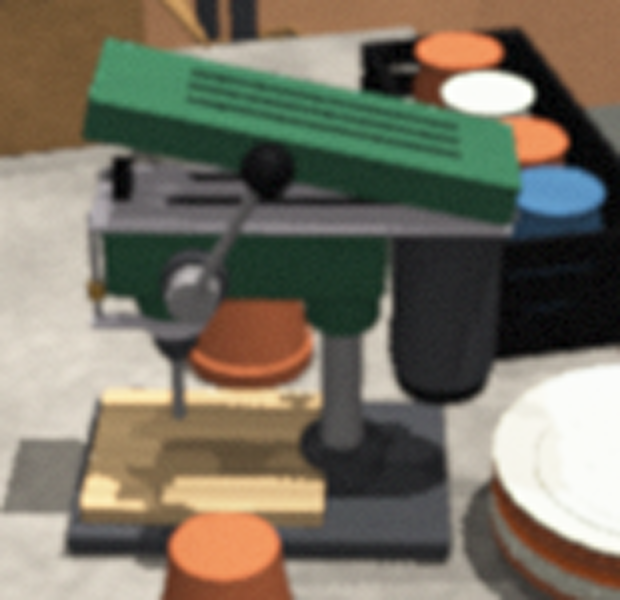

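```bash
cat > h.py <<'E'
import numpy as np,cv2
from scipy.spatial.transform import Rotation as R
from plant import manip
def proj(n,P):
    c=manip.get_calibration(n); K=np.array([[c['fx'],0,c['cx']],[0,c['fy'],c['cy']],[0,0,1]])
    return cv2.projectPoints(np.asarray(P,float).reshape(-1,3),c['rvec'],c['tvec'],K,None)[0].reshape(-1,2)
def world(p,P):
    return R.from_euler('z',p[2]).apply(np.asarray(P,float))+[p[0],p[1],0]
def cov(a,P):
    h=np.array([.165,0,.249]); return R.from_euler('y',a).apply(np.asarray(P,float)-h)+h
E
python3 - <<'E'
from h import *
from scipy.optimize import least_squares
C=np.array([[-.115,-.046,.279],[-.115,.046,.279],[.165,.046,.279],[.165,-.046,.279]])
kn=[[.012,-.09,.313]]
B=[[.135,.085,0],[.135,-.085,0]]; B2=[[-.135,-.085,0],[.135,-.085,0]]
zs=np.array([[265,45],[375,40],[422,342],[298,350],[220,167],[437,508],[240,510]])/4+[190,125]
zd=np.array([[92,97],[112,42],[520,122],[520,174],[268,171],[70,555],[447,558]])/4+[190,100]
def f(p):
    c=cov(p[3],C)
    return np.r_[proj("scene",world(p,np.r_[c,kn,B]))-zs,proj("side",world(p,np.r_[c,kn,B2]))-zd].ravel()
s=least_squares(f,[.6,0,0,.18],loss='soft_l1'); p=s.x
print(p.round(4)); print(f(p).reshape(-1,2).round(1))
np.save("p.npy",p)
for n,q in dict(front=cov(p[3],C[:2]).mean(0),front0=[-.115,0,.279],knob=kn[0],knobm=[-.103,-.09,.307],axle=[-.04,-.06,.205]).items(): print(n,world(p,q).round(4))
E
```

```text
[ 0.6307 -0.0402 -0.2529  0.2089]
[[-0.1 -0.1]
 [ 0.5 -0.3]
 [ 0.3 -0.6]
 [-0.1 -0.6]
 [ 0.2 -0.4]
 [ 0.   1.4]
 [ 0.4  4.3]
 [-0.6  0.6]
 [-0.7 -0.8]
 [-0.7  0.1]
 [ 1.3  3.4]
 [ 0.3 -0.7]
 [-0.3 -0.1]
 [ 1.3  1.7]]
front [ 0.5313 -0.0145  0.3364]
front0 [ 0.5193 -0.0114  0.279 ]
knob [ 0.6198 -0.1303  0.313 ]
knobm [ 0.5084 -0.1015  0.307 ]
axle [ 0.5769 -0.0882  0.205 ]
```

Emit:
servo_tool(
  offset=[
    [0, 0, -0.045],
    [0, 0, -0.045],
    [0, 0, -0.045],
    [0, 0, -0.035],
    [0.0398, -0.0262, 0],
    [0.0398, -0.0262, 0],
    [0.0398, -0.0262, 0],
    [0.0398, -0.0262, 0],
    [0.0398, -0.0262, 0],
    [0.0398, -0.0262, 0],
    [0.0398, -0.0262, 0],
    [0.0398, -0.0262, 0],
    [0.0398, -0.0262, 0],
    [0.0398, -0.0262, 0],
    [0.0398, -0.0262, 0],
    [0.0398, -0.0262, 0],
  ],
  twist=[0, 0, 0, 0, 0, 0, 0, 0, 0, 0, 0, 0, 0, 0, 0, 0],
  grip=0,
  newtons=30,
)

```text
time_s: 1.7
tool_pos: [0.5443, -0.0153, 0.401]
ee_rot: [0.973, 0.232, -0.0, 0.0]
contact_force: [-0.9, -0.4, -0.7]
finger_gap: -0.0001
finger_force: 0.0
```

Emit:
servo_tool(
  offset=[
    [0, 0, 0],
    [0, 0, 0],
    [0, 0, 0],
    [0, 0, 0],
    [0, 0, 0],
    [0, 0, 0],
    [0, 0, 0],
    [0, 0, 0],
    [0, 0, 0],
    [0, 0, 0],
    [0, 0, 0],
    [0, 0, 0],
    [0, 0, 0],
    [0, 0, 0],
    [0, 0, 0],
    [0, 0, 0],
    [0, 0, 0],
    [0, 0, 0],
  ],
  twist=[-0.1424, -0.1424, -0.1424, -0.1424, -0.1424, -0.1424, -0.1424, -0.1424, -0.1424, -0.1424, -0.1424, -0.1424, -0.1424, -0.1424, -0.1424, -0.1424, -0.1424, 0],
)

```text
time_s: 3.5
tool_pos: [0.5437, -0.0172, 0.4008]
ee_rot: [0.126, 0.992, -0.0, -0.0]
contact_force: [0.5, 1.0, -0.0]
finger_gap: 0.0003
finger_force: 0.0
```

```bash
cat >> h.py <<'E'
def rel(q,s=None):
    """offset in tool axes from the TCP to drill-frame point q"""
    s=s or manip.state(); p=np.load("p.npy"); r=R.from_quat(s['ee_rot'])
    return r.inv().apply(world(p,q)-s['tool_pos']).round(4)
def show():
    s=manip.state(); p=np.load("p.npy"); r=R.from_quat(s['ee_rot'])
    print('t',s['time_s'],'tcp drill',R.from_euler('z',-p[2]).apply(s['tool_pos']-[p[0],p[1],0]).round(4),'F',s['contact_force'].round(1),'gap',s['finger_gap'],s['finger_force'])
    print('x axis drill',R.from_euler('z',-p[2]).apply(r.as_matrix()[:,0]).round(3),'z',r.as_matrix()[:,2].round(3))
E
python3 -c "
from h import *
show();print(rel([-.09,0,.335]),manip.state()['joint_positions'].round(2))"
```

```text
t 3.5 tcp drill [-9.000e-02  4.000e-04  4.008e-01] F [ 0.5  1.  -0. ] gap 0.000347869795364117 0.0
x axis drill [-1.     0.     0.001] z [-0.001 -0.    -1.   ]
[-0.     -0.0004  0.0658] [-0.05  0.22  1.29 -0.    1.63 -1.37]
```

Emit:
servo_tool(
  offset=[
    [0, 0, 0.03],
    [0, 0, 0.03],
    [0, 0, 0.006],
    [0, 0, 0.006],
    [0, 0, 0.006],
    [0, 0, 0.006],
    [0, 0, 0.006],
    [0, 0, 0.006],
    [0, 0, 0.006],
    [0, 0, 0.006],
    [0, 0, 0.004],
    [0, 0, 0.003],
    [0, 0, 0],
  ],
  twist=[0, 0, 0, 0, 0, 0, 0, 0, 0, 0, 0, 0, 0],
)

```text
time_s: 4.8
tool_pos: [0.5437, -0.0172, 0.2859]
ee_rot: [0.126, 0.992, -0.0, -0.0]
contact_force: [0.2, 0.3, 0.1]
finger_gap: 0.0
finger_force: 0.0
```

Emit:
servo_tool(
  offset=[
    [0, 0, 0.002],
    [0, 0, 0.002],
    [0, 0, 0],
  ],
  twist=[0, 0, 0],
)

```text
time_s: 5.1
tool_pos: [0.5438, -0.0173, 0.2818]
ee_rot: [0.126, 0.992, -0.0, -0.0]
contact_force: [-0.6, -0.7, -0.4]
finger_gap: -0.0
finger_force: 0.0
```

Emit:
servo_tool(
  offset=[
    [0, 0, 0.001],
    [0, 0, 0.001],
    [0, 0, 0],
  ],
  twist=[0, 0, 0],
)

```text
time_s: 5.4
tool_pos: [0.5438, -0.0173, 0.2801]
ee_rot: [0.126, 0.992, -0.0, -0.0]
contact_force: [0.8, 0.3, -0.0]
finger_gap: 0.0
finger_force: 0.0
```

Emit:
servo_tool(
  offset=[
    [0, 0, 0.001],
    [0, 0, 0.001],
    [0, 0, 0],
  ],
  twist=[0, 0, 0],
)

```text
time_s: 5.7
tool_pos: [0.5439, -0.0173, 0.279]
ee_rot: [0.126, 0.992, -0.0, 0.0]
contact_force: [-0.1, -0.4, 4.0]
finger_gap: -0.0
finger_force: 1.8
```

```bash
python3 - <<'E'
from h import *
show()
a=manip.snapshot("side"); p=np.load("p.npy")
C=np.array([[-.115,-.046,.279],[-.115,.046,.279],[.165,.046,.279],[.165,-.046,.279]])
u=proj("side",world(p,C)); print((u-[190,100])*4)
z=cv2.resize(a[100:250,190:345],None,fx=4,fy=4,interpolation=cv2.INTER_CUBIC)
cv2.polylines(z,[((u-[190,100])*4).astype(int)],True,(0,0,255),1)
cv2.imwrite("pics/s1.png",z)
E
```

```text
t 5.7 tcp drill [-0.0898  0.0005  0.279 ] F [-0.1 -0.4  4. ] gap -3.770878569044019e-05 1.8321565724909306
x axis drill [-1.     0.    -0.001] z [ 0.001 -0.    -1.   ]
[[ 76.62041536 180.13715753]
 [ 96.39185111 116.31881305]
 [507.98518093 121.5493214 ]
 [515.19208764 186.60943696]]
```

View pics/s1.png

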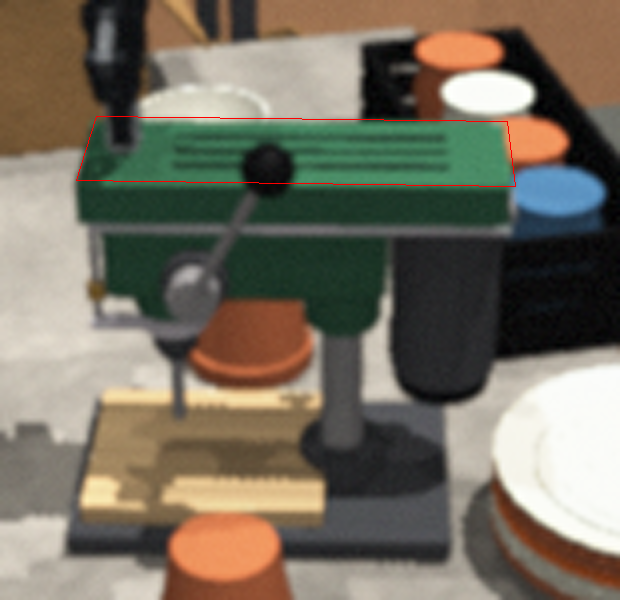

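The cover top coincides with the shut outline: corners at about (78,182), (97,117) and (508,122). A short, firmer press confirms it is seated.

Emit:
servo_tool(
  offset=[
    [0, 0, 0.001],
    [0, 0, 0.001],
    [0, 0, 0.001],
    [0, 0, 0],
  ],
  twist=[0, 0, 0, 0],
)

```text
time_s: 6.15
tool_pos: [0.5439, -0.0173, 0.2787]
ee_rot: [0.126, 0.992, 0.0, 0.002]
contact_force: [-4.6, 0.8, 15.8]
finger_gap: 0.0003
finger_force: 8.2
```

Emit:
servo_tool(
  offset=[
    [0, 0, -0.04],
    [0, 0, -0.05],
    [0, 0, -0.025],
    [0, 0, 0],
  ],
  twist=[0, 0, 0, 0],
  grip=75,
  newtons=60,
)

```text
time_s: 6.55
tool_pos: [0.5452, -0.0173, 0.3945]
ee_rot: [0.126, 0.992, 0.0, 0.004]
contact_force: [0.1, -0.1, 0.8]
finger_gap: 0.0577
finger_force: 0.0
```

```bash
python3 - <<'E'
from h import *
show(); print(rel([.012,-.09,.40]))
E
```

```text
t 6.55 tcp drill [-0.0885  0.0007  0.3945] F [ 0.1 -0.1  0.8] gap 0.05773474614564291 0.0
x axis drill [-1.     0.    -0.009] z [ 0.009 -0.001 -1.   ]
[-0.1005 -0.0907 -0.0048]
```

Emit:
servo_tool(
  offset=[
    [-0.034, -0.03, 0],
    [-0.034, -0.03, 0],
    [-0.0325, -0.0307, 0],
    [0, 0, 0.03],
    [0, 0, 0.03],
    [0, 0, 0.025],
    [0, 0, 0.015],
    [0, 0, 0],
  ],
  twist=[0, 0, 0, 0, 0, 0, 0, 0],
)

```text
time_s: 7.35
tool_pos: [0.6167, -0.1299, 0.2859]
ee_rot: [0.126, 0.992, 0.0, -0.004]
contact_force: [0.0, 1.5, 0.5]
finger_gap: 0.064
finger_force: 0.0
```

```bash
python3 - <<'E'
from h import *
show(); print(rel([.012,-.09,.294]))
s=manip.state(); a=manip.snapshot("wrist"); b=manip.snapshot("side")
cv2.imwrite("pics/w2.png",np.hstack([a[:, 100:412],b[100:220,190:310].repeat(3,0).repeat(3,1)[:384-24].copy() if 0 else cv2.resize(b[100:228,190:318],(384,384))]))
E
```

```text
t 7.35 tcp drill [ 0.0089 -0.0904  0.2859] F [0.  1.5 0.5] gap 0.06400815325414208 0.0
x axis drill [-1.     0.     0.008] z [-0.008  0.002 -1.   ]
[-0.003   0.0004 -0.0081]
```

View pics/w2.png

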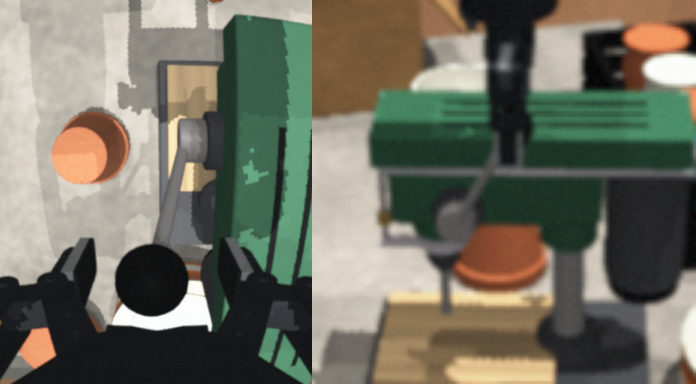

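The wrist view shows the knob at full-frame pixel (252,280), between the fingers and about centred. The tip is 8 mm too low, so I'll check the knob by wrist ray and then correct.

```bash
python3 - <<'E'
from h import *
c=manip.get_calibration("wrist"); s=manip.state(); r=R.from_quat(s['ee_rot'])
v=np.array([252-c['cx'],280-c['cy']]); t=np.linalg.norm(v)/c['fx']
d=np.r_[v/np.linalg.norm(v)*np.sin(t),np.cos(t)]
H=c['hand_eye']; o=r.apply(H[:3,3])+s['tool_pos']; d=r.apply(H[:3,:3]@d)
k=o+d*(.313-o[2])/d[2]; p=np.load("p.npy")
print(R.from_euler('z',-p[2]).apply(k-[p[0],p[1],0]))
E
```

```text
[ 0.01475656 -0.09268218  0.313     ]
```

Emit:
servo_tool(
  offset=[
    [-0.004, -0.001, -0.008],
    [0, 0, 0],
    [0, 0, 0],
  ],
  twist=[0, 0, 0],
)

```text
time_s: 7.75
tool_pos: [0.6226, -0.1323, 0.2997]
ee_rot: [0.126, 0.992, -0.0, 0.001]
contact_force: [0.4, -0.4, -0.1]
finger_gap: 0.064
finger_force: 0.0
```

Emit:
servo_tool(
  offset=[
    [0, 0, 0],
    [0, 0, 0],
    [0, 0, 0],
    [0, 0, 0],
    [0, 0, 0],
    [0, 0, 0],
  ],
  twist=[0, 0, 0, 0, 0, 0],
  grip=0,
  newtons=50,
)

```text
time_s: 8.35
tool_pos: [0.6216, -0.1337, 0.299]
ee_rot: [0.126, 0.992, -0.002, 0.0]
contact_force: [-2.5, -4.7, 3.7]
finger_gap: 0.0315
finger_force: 49.2
```

```bash
python3 - <<'E'
from h import *
show()
s=manip.state()['tool_pos']; p=np.load("p.npy"); t0=R.from_euler('z',-p[2]).apply(s-[p[0],p[1],0]); np.save("t0.npy",t0)
a=np.linspace(0,1,11); P=np.c_[.12*np.sin(.45-a),.12*np.cos(.45-a)]; print((np.diff(P,axis=0)*1000).round(1), P[-1]-P[0])
E
```

```text
t 8.35 tcp drill [ 0.0146 -0.0928  0.299 ] F [-2.5 -4.7  3.7] gap 0.03145690357190021 49.23681557178497
x axis drill [-1.     0.001 -0.001] z [ 0.    -0.003 -1.   ]
[[-11.    4.7]
 [-11.5   3.5]
 [-11.8   2.4]
 [-11.9   1.2]
 [-12.    0. ]
 [-11.9  -1.2]
 [-11.8  -2.4]
 [-11.5  -3.5]
 [-11.   -4.7]
 [-10.5  -5.8]] [-0.11491833 -0.00575071]
```

Gap 31.5 mm against a 34 mm ball means the grip is about 5 mm above the equator, so I'll re-grasp lower.

Emit:
servo_tool(
  offset=[
    [0, 0, 0],
    [0, 0, 0],
    [0, 0, 0.003],
    [0.001, 0, 0.002],
    [0, 0, 0],
    [0, 0, 0],
  ],
  twist=[0, 0, 0, 0, 0, 0],
  grip=60,
)

```text
time_s: 8.95
tool_pos: [0.621, -0.1317, 0.2931]
ee_rot: [0.126, 0.992, 0.0, -0.0]
contact_force: [-0.4, 0.5, 0.5]
finger_gap: 0.0512
finger_force: 0.0
```

Emit:
servo_tool(
  offset=[
    [0, 0, 0],
    [0, 0, 0],
    [0, 0, 0],
    [0, 0, 0],
    [0, 0, 0],
  ],
  twist=[0, 0, 0, 0, 0],
  grip=0,
  newtons=50,
)

```text
time_s: 9.45
tool_pos: [0.6208, -0.1335, 0.294]
ee_rot: [0.126, 0.992, -0.002, 0.0]
contact_force: [-1.4, -4.7, 2.3]
finger_gap: 0.0315
finger_force: 49.2
```

Emit:
servo_tool(
  offset=[
    [0.0055, -0.001, -0.0025],
    [0.0055, -0.001, -0.0022],
    [0.0057, 0, -0.0019],
    [0.0058, 0, -0.0016],
    [0.0059, 0, -0.0013],
    [0.0059, 0, -0.0011],
    [0.006, 0, -0.0008],
    [0.006, 0, -0.0004],
    [0.006, 0, -0.0001],
    [0.006, 0, 0.0001],
    [0.006, 0, 0.0004],
    [0.006, 0, 0.0008],
    [0.0059, 0, 0.0011],
    [0.0059, 0, 0.0013],
    [0.0058, 0, 0.0016],
    [0.0057, 0, 0.0019],
    [0.0055, 0, 0.0022],
    [0.0055, 0, 0.0025],
    [0.003, 0, 0.0015],
    [0, 0, 0],
  ],
  twist=[0, 0, 0, 0, 0, 0, 0, 0, 0, 0, 0, 0, 0, 0, 0, 0, 0, 0, 0, 0],
)

```text
time_s: 11.45
tool_pos: [0.5159, -0.1068, 0.2916]
ee_rot: [0.126, 0.992, 0.0, -0.0]
contact_force: [0.0, -0.0, 0.2]
finger_gap: -0.0
finger_force: 0.0
```

```bash
python3 - <<'E'
from h import *
show(); p=np.load("p.npy")
w=manip.snapshot("wrist"); b=manip.snapshot("side")
cv2.imwrite("pics/w3.png",np.hstack([w[:,112:],cv2.resize(b[100:228,190:318],(384,384))]))
c=manip.get_calibration("wrist"); s=manip.state(); r=R.from_quat(s['ee_rot']); H=c['hand_eye']
q=H[:3,:3].T@(r.inv().apply(world(p,[-.106,.002,.213])-s['tool_pos'])-H[:3,3]); t=np.arctan2(np.hypot(*q[:2]),q[2])
print('mark px',q[:2]/np.hypot(*q[:2])*t*c['fx']+[c['cx'],c['cy']])
print(proj('side',world(p,[-.106,.002,.213])), proj('side',world(p,[-.103,-.09,.307])))
E
```

```text
t 11.45 tcp drill [-0.0945 -0.0932  0.2916] F [ 0.  -0.   0.2] gap -3.692324553620958e-06 0.0
x axis drill [-1.     0.     0.001] z [-0.001  0.    -1.   ]
mark px [374.06845485 189.60360605]
[[216.73815614 158.08568148]] [[210.55068402 143.53402064]]
```

View pics/w3.png

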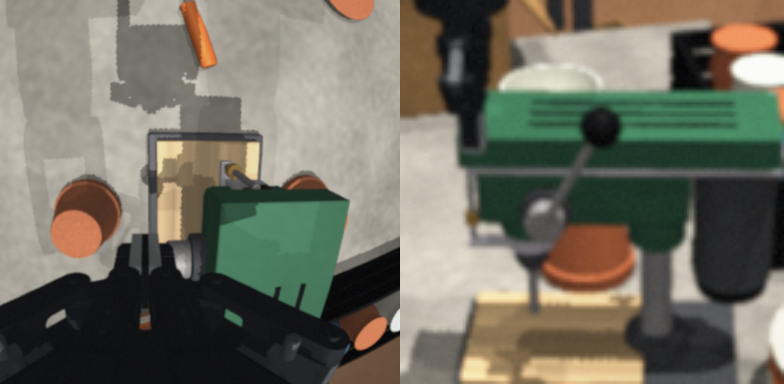

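The side view shows the knob back at rest (600,127 in the composite), so it slipped out of the pads, which were closing across its path. The cover is still shut. I'll re-grasp with the closing line along the pull, so that the rear finger pushes the knob directly and friction isn't needed.

Emit:
servo_tool(
  offset=[
    [0, 0, -0.04],
    [0, 0, -0.04],
    [0, 0, -0.03],
    [0, 0, 0],
    [0, 0, 0],
    [0, 0, 0],
    [0, 0, 0],
    [0, 0, 0],
    [0, 0, 0],
    [0, 0, 0],
    [0, 0, 0],
    [0, 0, 0],
    [0, 0, 0],
    [0, 0, 0],
    [0, 0, 0],
  ],
  twist=[0, 0, 0, 0.1428, 0.1428, 0.1428, 0.1428, 0.1428, 0.1428, 0.1428, 0.1428, 0.1428, 0.1428, 0.1428, 0],
  grip=75,
)

```text
time_s: 13.05
tool_pos: [0.5167, -0.107, 0.4019]
ee_rot: [0.791, 0.612, 0.0, 0.0]
contact_force: [0.5, -0.1, -0.2]
finger_gap: 0.0644
finger_force: 0.0
```

Emit:
servo_tool(
  offset=[
    [0.001, 0.04, 0],
    [0.001, 0.04, 0],
    [0, 0.025, 0],
    [0, 0, 0],
    [0, 0, 0],
  ],
  twist=[0, 0, 0, 0, 0],
)

```text
time_s: 13.55
tool_pos: [0.6186, -0.1313, 0.401]
ee_rot: [0.79, 0.613, -0.001, -0.001]
contact_force: [-0.2, -0.2, 0.6]
finger_gap: 0.0639
finger_force: 0.0
```

```bash
python3 - <<'E'
from h import *
show(); print(rel([.013,-.091,.297]))
E
```

```text
t 13.55 tcp drill [ 0.0112 -0.0913  0.401 ] F [-0.2 -0.2  0.6] gap 0.0638601811203619 0.0
x axis drill [-0.002  1.    -0.   ] z [-0.002  0.    -1.   ]
[0.0003 0.002  0.104 ]
```

Emit:
servo_tool(
  offset=[
    [0, 0.002, 0.03],
    [0, 0, 0.03],
    [0, 0, 0.025],
    [0, 0, 0.012],
    [0, 0, 0.007],
    [0, 0, 0],
    [0, 0, 0],
  ],
  twist=[0, 0, 0, 0, 0, 0, 0],
)

```text
time_s: 14.25
tool_pos: [0.6209, -0.1319, 0.2994]
ee_rot: [0.791, 0.612, 0.001, 0.001]
contact_force: [0.2, 0.7, 0.1]
finger_gap: 0.0643
finger_force: 0.0
```

Emit:
servo_tool(
  offset=[
    [0, 0, 0],
    [0, 0, 0],
    [0, 0, 0],
    [0, 0, 0],
    [0, 0, 0],
  ],
  twist=[0, 0, 0, 0, 0],
  grip=0,
  newtons=30,
)

```text
time_s: 14.75
tool_pos: [0.619, -0.1314, 0.2991]
ee_rot: [0.791, 0.612, -0.001, -0.001]
contact_force: [-4.7, 1.6, 4.9]
finger_gap: 0.0317
finger_force: 29.7
```

Emit:
servo_tool(
  offset=[
    [0, -0.0055, -0.0025],
    [0, -0.0055, -0.0022],
    [0, -0.0057, -0.0019],
    [0, -0.0058, -0.0016],
    [0, -0.0059, -0.0013],
    [0, 0, 0],
  ],
  twist=[0, 0, 0, 0, 0, 0],
)

```text
time_s: 15.35
tool_pos: [0.5966, -0.126, 0.3105]
ee_rot: [0.791, 0.612, 0.004, 0.006]
contact_force: [6.9, -2.8, 4.7]
finger_gap: 0.0323
finger_force: 30.0
```

Emit:
servo_tool(
  offset=[
    [0, 0, 0],
    [0, 0, 0],
    [0, 0, 0.002],
    [0, 0, 0.003],
    [0, 0, 0],
    [0, 0, 0],
  ],
  twist=[0, 0, 0, 0, 0, 0],
  grip=47,
)

```text
time_s: 15.95
tool_pos: [0.596, -0.1254, 0.3047]
ee_rot: [0.791, 0.612, 0.003, 0.004]
contact_force: [7.0, -2.3, 4.9]
finger_gap: 0.04
finger_force: 3.4
```

Emit:
servo_tool(
  offset=[
    [0, 0, 0],
    [0, 0, 0],
    [0, 0, 0],
    [0, 0, 0],
  ],
  twist=[0, 0, 0, 0],
  grip=0,
  newtons=30,
)

```text
time_s: 16.35
tool_pos: [0.596, -0.1255, 0.3051]
ee_rot: [0.791, 0.612, 0.003, 0.004]
contact_force: [7.1, -2.5, 5.9]
finger_gap: 0.0322
finger_force: 29.2
```

```bash
python3 - <<'E'
from h import *
show()
E
```

```text
t 16.35 tcp drill [-0.0122 -0.0913  0.3051] F [ 7.1 -2.5  5.9] gap 0.03222117400904224 29.18978601694107
x axis drill [0. 1. 0.] z [ 0.01  -0.003 -1.   ]
```

Emit:
servo_tool(
  offset=[
    [0, -0.0059, -0.0013],
    [0, -0.0059, -0.0009],
    [0, -0.006, -0.0006],
    [0, -0.006, -0.0004],
    [0, -0.006, 0],
    [0, -0.006, 0.0002],
    [0, -0.006, 0.0005],
    [0, -0.0059, 0.0009],
    [0, 0, 0],
  ],
  twist=[0, 0, 0, 0, 0, 0, 0, 0, 0],
)

```text
time_s: 17.25
tool_pos: [0.5519, -0.1146, 0.3088]
ee_rot: [0.791, 0.612, 0.006, 0.008]
contact_force: [8.7, -3.9, 10.0]
finger_gap: 0.0324
finger_force: 31.3
```

Emit:
servo_tool(
  offset=[
    [0, -0.0059, 0.0012],
    [0, -0.0058, 0.0014],
    [0, -0.0057, 0.0017],
    [0, -0.0057, 0.002],
    [0, -0.0055, 0.0023],
    [0, -0.0055, 0.0026],
    [0, 0, 0],
  ],
  twist=[0, 0, 0, 0, 0, 0, 0],
)

```text
time_s: 17.95
tool_pos: [0.5188, -0.1062, 0.2966]
ee_rot: [0.791, 0.612, 0.005, 0.008]
contact_force: [9.0, -3.9, 7.0]
finger_gap: 0.0321
finger_force: 32.1
```

```bash
python3 - <<'E'
from h import *
show(); print(rel([-.103,-.09,.288]))
E
```

```text
t 17.95 tcp drill [-0.0918 -0.0919  0.2966] F [ 9.  -3.9  7. ] gap 0.03213447514847105 32.08974927663803
x axis drill [ 0.     1.    -0.001] z [ 0.017 -0.006 -1.   ]
[ 0.0019 -0.0114  0.0084]
```

Emit:
servo_tool(
  offset=[
    [0, -0.0045, 0.002],
    [0, -0.004, 0.002],
    [0, -0.002, 0.0012],
    [0, 0, 0],
    [0, 0, 0],
  ],
  twist=[0, 0, 0, 0, 0],
)

```text
time_s: 18.45
tool_pos: [0.5102, -0.104, 0.2922]
ee_rot: [0.791, 0.612, 0.006, 0.009]
contact_force: [9.9, -5.3, 9.0]
finger_gap: 0.0323
finger_force: 32.1
```

```bash
python3 - <<'E'
from h import *
show(); p=np.load("p.npy")
w=manip.snapshot("wrist"); b=manip.snapshot("side")
cv2.imwrite("pics/w4.png",np.hstack([cv2.resize(w[150:350,150:350],(300,300)),cv2.resize(b[120:200,190:290],(500,400),interpolation=cv2.INTER_CUBIC)[:300]]))
for q in ([-.106,.002,.228],[-.106,.002,.213],[-.103,-.09,.307]):
    print((proj('side',world(p,q))[0]-[190,120])*5+[300,0])
E
```

```text
t 18.45 tcp drill [-0.1007 -0.0919  0.2922] F [ 9.9 -5.3  9. ] gap 0.03225215364314895 32.09095984697342
x axis drill [ 0.     1.    -0.001] z [ 0.021 -0.007 -1.   ]
[431.95411321 166.44533901]
[433.6907807  190.42840739]
[402.75342008 117.67010322]
```

View pics/w4.png

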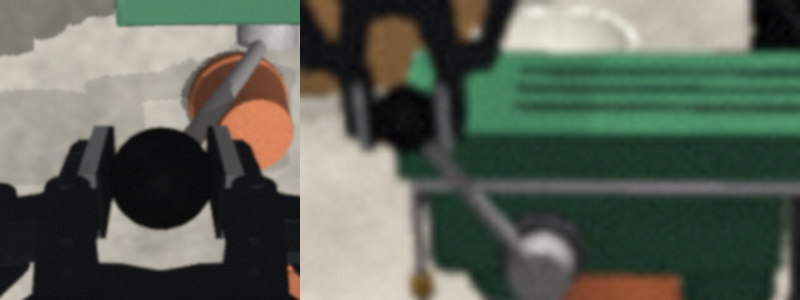

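The knob sits firmly between the pads at composite (405,118), where (402.8,117.7) is expected, so it is about 1.5 mm short. The depth rod's collar is at (421,284). I'll nudge it forward and measure the collar shift from rest.

Emit:
servo_tool(
  offset=[
    [0, -0.0018, 0.0012],
    [0, 0, 0],
    [0, 0, 0],
    [0, 0, 0],
  ],
  twist=[0, 0, 0, 0],
)

```text
time_s: 18.95
tool_pos: [0.5081, -0.1034, 0.2906]
ee_rot: [0.791, 0.612, 0.006, 0.008]
contact_force: [11.4, -4.8, 7.3]
finger_gap: 0.0322
finger_force: 32.2
```

```bash
cat > m.py <<'E'
from h import *
show(); p=np.load("p.npy")
def cen(im,lo):
    s=im.astype(float); m=np.clip(s[:,:,2]-s[:,:,0]-30,0,None); m[:lo[0]]=0;m[lo[1]:]=0;m[:,:208]=0;m[:,219:]=0
    ys,xs=np.mgrid[:384,:512]; return (m*xs).sum()/m.sum(),(m*ys).sum()/m.sum(),m.sum()
b=np.mean([manip.snapshot("side").astype(float) for _ in range(4)],0)
print(cen(cv2.imread("pics/side0.png"),(165,180)),cen(b,(169,184)))
u=proj('side',world(p,[[-.106,.002,.228],[-.106,.002,.213],[-.106,.002,.186],[-.106,.002,.171]])); print(u)
# knob rod direction: lever angle from dark knob centroid
g=b.mean(2)[128:156,200:225]
cv2.imwrite("pics/now.png",b)
E
python3 m.py
```

```text
t 18.95 tcp drill [-0.1028 -0.0919  0.2906] F [11.4 -4.8  7.3] gap 0.032243053865761144 32.20130145549774
x axis drill [-0.     1.    -0.001] z [ 0.019 -0.006 -1.   ]
(np.float64(213.4077922077922), np.float64(172.3012987012987), np.float64(385.0)) (np.float64(213.79683698296836), np.float64(176.59367396593674), np.float64(411.0))
[[216.39082264 153.2890678 ]
 [216.73815614 158.08568148]
 [217.35220494 166.5655859 ]
 [217.6872969  171.19314618]][ WARN:0@6.586] global loadsave.cpp:1063 imwrite_ Unsupported depth image for selected encoder is fallbacked to CV_8U.
```

```bash
python3 - <<'E'
from h import *
a=cv2.imread("pics/side0.png"); b=cv2.imread("pics/now.png"); k=10
up=lambda im:cv2.resize(im,None,fx=k,fy=k,interpolation=cv2.INTER_CUBIC)
for x0,x1,y0,y1 in((211,217,170,176),(210,218,169,176),(211,217,169,177)):
    T=up(a[y0-3:y1+3,x0-3:x1+3])[3*k:-3*k,3*k:-3*k]; I=up(b[160:190,203:226])
    m=cv2.matchTemplate(I,T,cv2.TM_CCOEFF_NORMED); _,v,_,l=cv2.minMaxLoc(m); print(v,l[0]/k+203-x0,l[1]/k+160-y0)
z=np.hstack([cv2.resize(i[120:185,195:235],(400,590),interpolation=cv2.INTER_CUBIC) for i in(a,b)]); cv2.imwrite("pics/cmp.png",z)
p=np.load("p.npy")
for q in ([-.103,-.09,.307],[-.106,.002,.213]): u=proj('side',world(p,q))[0]; print((u-[195,120])*[10,590/65]+[400,0])
E
```

```text
0.863251268863678 -0.19999999999998863 5.099999999999994
0.871296763420105 0.5 -0.4000000000000057
0.8570095300674438 -0.09999999999999432 4.900000000000006
[555.50684016 213.61649507]
[617.3815614 345.7008011]
```

View pics/cmp.png

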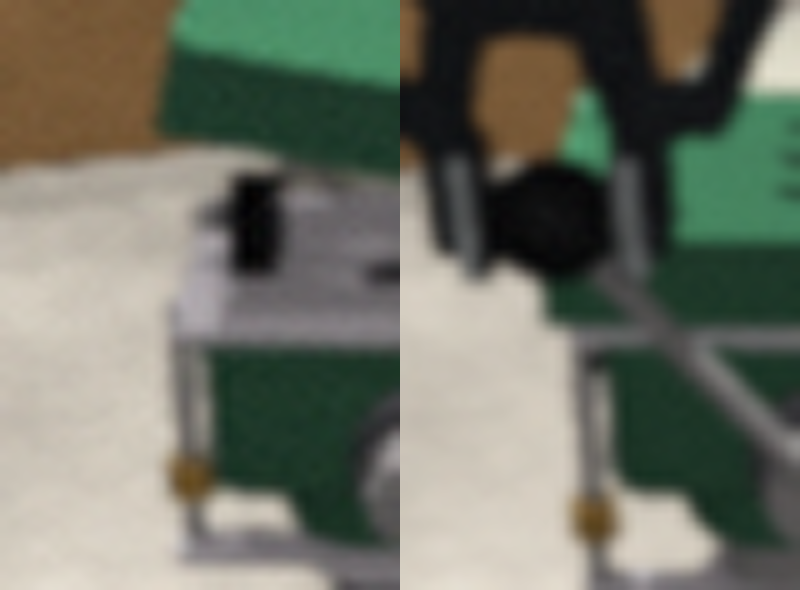

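The right half of the view shows the cover shut, the knob between the pads at (553,220) where (555.5,213.6) is expected, and the collar down from y=478 to y=519. That is 4.5 px against 4.6 px for 15 mm. The knob position from the TCP, x = −103 mm, agrees with it.

```bash
python3 -c "
from h import *
show(); print(manip.sign_off())"
```

```text
t 19.15 tcp drill [-0.1028 -0.0918  0.2906] F [ 9.9 -4.   7.7] gap 0.03194701737927743 32.20078110694885
x axis drill [-0.     1.    -0.001] z [ 0.019 -0.006 -1.   ]
the job is handed in; nothing more can be done
None
```

I pressed the cover shut and handed in at 19 s with the arm holding the lever by its knob at about the 15 mm mark (camera and arm readings 14 to 16 mm); the knob slipped once on a first pull and was re-gripped, and the arm never went near the pots or tagine.

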